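# Turn over and refit the lid of a humid chamber

### The job

The lid of the small rectangular dish holding the counting slide was left on upside down, open side up. Raise the lid off one short end first, with its other short end staying at the dish rim until the lid clearly slants; then stand it on a short end on the bench, let go of it so that it stands by itself, and push it over so that it lies open side down on the bench. Take it up again and set it gently back on the dish, centred and fully seated, with the slide still inside and the dish, bottle, flask and timer left where they are.

Things in the scene. Friction and masses are not known exactly. Their poses are not given: they have to be found in the camera images.
- dish: Open rectangular dish of pale plastic, 57 mm (its x) by 89 mm (its y), 24 mm high, walls 2.5 mm, about 0.15 kg, loose on the bench, its long side within 0.35 rad of world y. Origin: centre of its underside, z up. The lid fits over it with 2 mm play on each side; the seated lid's plate rests on the rim, its walls end 7 mm above the bench.
- lid: Lid, a frosted plastic tray 66 mm (its x) by 98 mm (its y), 19.5 mm deep, plate and walls 2.5 mm thick, 0.07 kg. Origin: centre of the plate's flat outer face; z points out of its open side. Origin height above the bench: 24 mm at the start (on the dish, open side up, z up), 19.5 mm lying open side down on the bench, 26.5 mm seated on the dish (z down).
- lid_end_a (a point): Middle of one short edge of the lid's plate, on its outer face (lid frame x 0, y -49 mm, z 0). Stood on a short end on the bench, the lid's balance point is about 6 mm in from the plate's outer face and 49 mm up; it stands by itself if let go within about 5 degrees of upright.
- lid_end_b (a point): Middle of the other short edge of the lid's plate, on its outer face (lid frame x 0, y +49 mm, z 0). Pushed high up on the plate's outer face, the standing lid falls open side down.
- slide: Counting slide, a glass plate 33 x 75 x 5 mm, lying in the dish along its length; origin at the centre of its underside.
- bottle: Bystander: small brown bottle with black cap, 46 mm across, 92 mm high, beyond the dish; origin at the centre of its underside.
- flask: Bystander: small clear culture flask with a blue cap, lying flat, 120 x 62 x 41 mm, beyond the dish; origin under its middle.
- timer: Bystander: white bench timer lying flat, 60 x 66 x 17 mm, beyond the dish to the left; origin under its middle.

How it is judged:
On the way, in this order (a step that is already met when the one before it is completed fails the run):
1. one short end of the lid is raised at least 14 mm higher than the other, to more than 46 mm above the bench, while the other short end is still at the dish rim (within 8 mm of its resting height) (((height (world z) of lid_end_a below 0.032 m and height (world z) of lid_end_b above 0.046 m and horizontal distance between lid_end_a and dish below 0.075 m) or (height (world z) of lid_end_b below 0.032 m and height (world z) of lid_end_a above 0.046 m and horizontal distance between lid_end_b and dish below 0.075 m))), for 0.1 s.
2. the lid stands by itself on a short end on the bench, upright within 0.2 rad, not touched by the fingers (angle between lid's own z axis and vertical between 1.37 and 1.77 rad and height (world z) of any of lid_end_a, lid_end_b below 0.01 m and contact force between the fingers and lid below 0.05 N), for 0.3 s.
3. the lid lies open side down flat on the bench, not touched by the fingers (angle between lid's own z axis and vertical above 3.05 rad and height (world z) of lid between 0.016 and 0.0225 m and contact force between the fingers and lid below 0.05 N), for 0.2 s.
At the end, for the whole second after the job is handed in: The lid sits on the dish open side down, level (within 0.06 rad), its centre within 5 mm of the dish's centre and aligned with it, its plate resting on the rim (within 2 mm); the slide lies in the dish; the dish stands level within 30 mm of where it started; all at rest (angle between lid's own z axis and vertical above 3.08 rad and horizontal distance between lid and dish below 0.005 m and z of lid in the frame of dish between 0.024 and 0.0285 m and angle between the y axis of lid and the y axis of dish, either way round below 0.08 rad and linear speed of each of lid, dish below 0.02 m/s and angle between dish's own z axis and vertical below 0.05 rad and horizontal distance between slide and dish below 0.015 m and z of slide in the frame of dish below 0.012 m and distance of dish from where it was at the start of the episode below 0.03 m); the robot touches nothing.
It fails at once if the dish is shifted more than 40 mm (distance of dish from where it was at the start of the episode above 0.04 m).
It fails at once if the lid is pressed or struck against the dish with more than 30 N (contact force between lid and dish above 30 N).
It fails at once if the amber bottle is shifted more than 25 mm (distance of bottle from where it was at the start of the episode above 0.025 m).
It fails at once if the culture flask is shifted more than 25 mm (distance of flask from where it was at the start of the episode above 0.025 m).
It fails at once if the timer is shifted more than 25 mm (distance of timer from where it was at the start of the episode above 0.025 m).
It also fails if it takes over 58 s, if anything falls off the work surface, if the arm or the gripper's body presses on something with over 40 N, if the wrist force passes 120 N, or if a joint passes its speed limit or range.

### The arm

A 6-joint arm with a two-finger parallel gripper is mounted at the origin on a cart in front of the work surface, level with it; the furniture and walls round the work are solid. World frame = base frame: x ahead of the robot, y to its left, z up, the work surface at z = 0. Lengths are in m, angles in rad, forces in N, time in s.
With the tool pointing down it reaches from about 0.25 to 0.775 m from the base axis. Payload 4 kg.
Tool frame: the origin (TCP) lies at the very end of the fingers, on their centre line; the grasp point (between the pads) lies 19 mm behind it (robot.tcp_to_grasp is the distance from the TCP to the grasp point, in m); z points along the fingers, y is the line along which they close (so a half turn about z gives the same grasp; the last joint's range is limited). The gripper opens to 94 mm and grips with 3 to 60 N. Pads are 16 mm wide; open, the fingers measure 119 mm over their backs; the gripper's body (75 mm by 177 mm) begins 78 mm behind the grasp point.
Start: joints at [-1.345, 0.087, 1.371, -0, 1.684, -0.103], TCP at [0.178, -0.521, 0.206] pointing down, gripper open.
Joint ranges: [-3.1, 3.1], [-0.76, 2.03], [0.27, 2.55], [-1.08, 4.22], [0.17, 2.65], [-2.57, 2.57]. Speed limits (rad/s): [2.79, 2.79, 3.14, 3.14, 3.14, 3.14].

### API

Orientations are given as [roll, pitch, yaw] about the fixed x, y, z axes, in that order (R = Rz(yaw) Ry(pitch) Rx(roll)).
In Python, from bench import robot gives the robot as it stands.
- The arm moves only by the tool tcp_steps, called as name(argument=value, ...), one argument or row to a line, values as JSON. Schema: {"type":"object","properties":{"plan":{"type":"array","items":{"type":"array","prefixItems":[{"type":"number"},{"type":"array","items":{"type":"number"},"minItems":3,"maxItems":3},{"type":"number"}],"minItems":3,"maxItems":3},"minItems":1,"maxItems":20},"only":{"type":"string"},"quiet":{"type":"boolean"},"lines":{"type":"string"}},"required":["plan"],"additionalProperties":false}. plan is a list of rows, 1 to 20 of them, each written [opening, [dx, dy, dz], turn]: the finger opening in m, then dx, dy, dz in m, then a turn about the tool's z in rad; each row shifts and turns the commanded pose from where the row before left it, along the tool's axes as they then stand; what a row does not reach is not made up. A row lasts 1/12 s, in which the tool goes at most 0.0417 m and 0.125 rad, less where a joint would pass 70% of its speed; a pose out of reach is approached as far as the arm can. The fingers move at their own pace and stop on an object; the grip force is fixed at half the most. Time passes only in rows, so rows that do not move let the fingers close. The tool returns the time, the measured TCP pose, the force, the opening and the grip force at its end. only (a regular expression) keeps the lines of the reply that match it, lines (a string "A,B") keeps lines A to B, and quiet returns only ok. Input that does not fit is refused with a message, and nothing moves.
- robot.get_obs(): the state, without advancing time (a new reading comes with each control period).
- robot.snapshot(name): name is "side" or "top" or "wrist"; returns a dict with "color" (420x560x3 uint8, blue, green, red), "fx", "fy", "cx", "cy" (pixels), "extrinsics" (4x4, takes a point from world to camera coordinates). Camera axes: x right, y down, z forward; pixel columns grow to the right and rows downward; lengths in m; the calibration is good to about 2 mm. A picture is of the moment at which its call begins. There is no depth.
- robot.close_job(): hands the job in; it is judged then, once.
The state is a dict: "time": time; "joint_positions": joint angles; "qvel": joint speeds; "joint_torque": joint torques, N m; "tool_pos": TCP position; "ee_rot": TCP orientation; "wrist_force": force on the tool from outside, world axes, zero at the start; "wrist_torque": the same for the moment, N m; "width": finger opening in m; "finger_force": force on a finger pad.
Only numpy, scipy, OpenCV 4.12 (cv2) and the standard library are available. Lean on these libraries where they do the work, as an engineer would, in place of code of your own. Each camera call takes 0.05 s, during which the arm holds its last target. There are 200 camera calls.

## Working session

There is one attempt and no reset: what is moved stays moved. The work goes in short steps, Python scripts to look and compute and a tool call to move; the robot and the scene stay as the last step left them, time stands still between calls to the robot, and variables do not carry over. Pictures are saved under pics/ and viewed, at most 10 in all, crops included, and the job is handed in when it is done.

```bash
ls; mkdir -p pics
```

Run:
```python
from bench import robot
import cv2,numpy as np
o=robot.get_obs();print(o['time'],o['tool_pos'],o['ee_rot'],o['width'])
a=robot.snapshot("side");b=robot.snapshot("top")
cv2.imwrite("pics/s1.png",a["color"]);cv2.imwrite("pics/t1.png",b["color"])
for s in(a,b):
  print(s["fx"],s["fy"],s["cx"],s["cy"]);print(np.round(s["extrinsics"],3).tolist())
```

```text
bench.py
pics
0.0 [ 0.17747073 -0.51999843  0.20433937] [-3.13948141e+00 -2.07056234e-04  3.28809638e-01] 0.09395496976660671
538.3765436711315 538.3765436711315 284.3230708911497 210.1021595855137
[[-0.821, -0.572, -0.002, 0.515], [-0.267, 0.386, -0.883, 0.16], [0.506, -0.724, -0.47, 0.656], [0.0, 0.0, 0.0, 1.0]]
430.023458424606 430.023458424606 283.91913534116406 205.71859833531423
[[-0.006, -0.999, -0.038, 0.1], [-0.998, 0.009, -0.066, 0.591], [0.066, 0.037, -0.997, 0.926], [0.0, 0.0, 0.0, 1.0]]
```

View pics/t1.png

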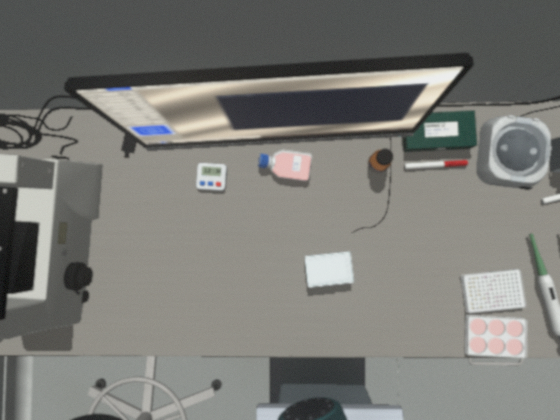

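View pics/s1.png

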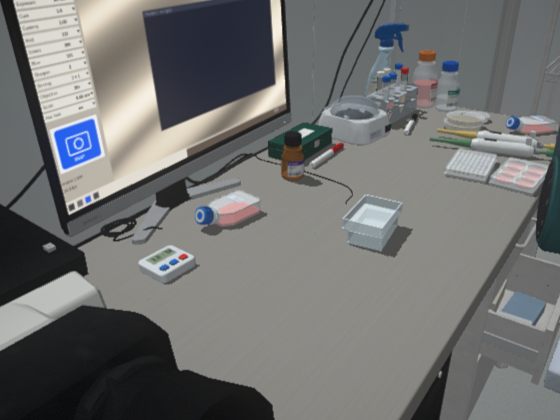

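The top view shows the lid on the dish near pixel (329,270), with its long side along image x (world y). Bottle, flask and timer are behind it at about (380,160), (288,165) and (211,177). Next I'll measure it.

Create h.py:
```python
from bench import robot
import cv2,numpy as np
def unproj(s,uv,z):
    E=s["extrinsics"];R=E[:3,:3];c=-R.T@E[:3,3]
    uv=np.atleast_2d(uv).astype(float)
    d=np.c_[(uv[:,0]-s["cx"])/s["fx"],(uv[:,1]-s["cy"])/s["fy"],np.ones(len(uv))]@R
    return c+d*((z-c[2])/d[:,2])[:,None]
def proj(s,P):
    E=s["extrinsics"];p=np.atleast_2d(P)@E[:3,:3].T+E[:3,3]
    return np.c_[p[:,0]/p[:,2]*s["fx"]+s["cx"],p[:,1]/p[:,2]*s["fy"]+s["cy"]]
def rect(x,y,yaw,z,L=98,W=66):
    c,s=np.cos(yaw),np.sin(yaw)
    q=np.array([[-W,-L],[W,-L],[W,L],[-W,L]])/2000.
    return np.c_[q@np.array([[c,s],[-s,c]])+[x,y],np.full(4,z)]
def crop(s,polys,box,k,name):
    x0,y0,x1,y1=box
    im=cv2.resize(s["color"][y0:y1,x0:x1],None,fx=k,fy=k,interpolation=cv2.INTER_CUBIC)
    for P,col in polys:
        q=((proj(s,P)-[x0,y0]+.5)*k).astype(int);cv2.polylines(im,[q],True,col,1)
    cv2.imwrite(name,im)
```

Run:
```python
from h import *
b=robot.snapshot("top");a=robot.snapshot("side")
im=b["color"].astype(int);m=np.zeros(im.shape[:2],np.uint8)
sub=im[235:305,290:370].min(2);m[235:305,290:370]=(sub>150)*255
cs,_=cv2.findContours(m,cv2.RETR_EXTERNAL,cv2.CHAIN_APPROX_NONE);c=max(cs,key=cv2.contourArea)
w=unproj(b,c[:,0],.0435)
r=cv2.minAreaRect((w[:,:2]*1000).astype(np.float32));print(r,cv2.contourArea(c),cv2.boundingRect(c))
(x,y),(w_,h_),an=r
bx=cv2.boxPoints(r);e=max([bx[1]-bx[0],bx[2]-bx[1]],key=np.linalg.norm);yaw=np.arctan2(-e[0],e[1]) 
if abs(yaw)>1.6: yaw-=np.sign(yaw)*np.pi
print(x,y,yaw)
polys=[(rect(x/1e3,y/1e3,yaw,.0435),(0,0,255)),(rect(x/1e3,y/1e3,yaw,0,89,57),(0,255,0)),(rect(x/1e3,y/1e3,yaw,.024),(255,0,0))]
crop(b,polys,(290,235,370,305),8,"pics/tc.png");crop(a,polys,(325,180,425,260),7,"pics/sc.png")
i=np.vstack([cv2.resize(cv2.imread("pics/tc.png"),(400,350)),]);j=cv2.resize(cv2.imread("pics/sc.png"),(400,350));cv2.imwrite("pics/both.png",np.hstack([i,j]))
# bystanders
for n,uv,z in(("bottle",(384,157),.092),("flask",(288,165),.04),("timer",(211,177),.017)):print(n,unproj(b,uv,z)[0].round(3))
```

```text
((455.81915283203125, -0.14858245849609375), (69.76351928710938, 102.13849639892578), 5.764413833618164) 1471.0 (304, 251, 51, 37)
455.81915283203125 -0.14858245849609375 0.10060787
bottle [ 0.685 -0.111  0.092]
flask [0.679 0.086 0.04 ]
timer [0.658 0.259 0.017]
```

View pics/both.png

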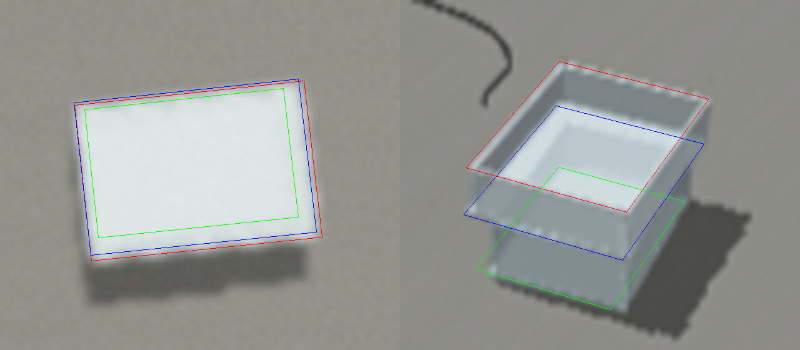

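Fit: lid centre is about (0.456, 0.000), yaw 0.10. The outline matches at rim (43.5 mm), plate and dish base heights. I'll turn the tool to yaw 1.671 so it closes along the lid's x, then travel over the lid's +y end.

Add to h.py:
```python
def to(x,y,z,yaw=None):
    o=robot.get_obs();p=np.array(o["tool_pos"]);ps=o["ee_rot"][2]
    d=np.array([x,y,z])-p;c,s=np.cos(ps),np.sin(ps)
    print("t %.2f pos"%o["time"],p.round(4),"yaw %.3f"%ps,"w %.4f F %.1f"%(o["width"],o["finger_force"] if np.isscalar(o["finger_force"]) else np.max(o["finger_force"])),"wf",np.round(o["wrist_force"],1))
    print("tool d: %.4f %.4f %.4f"%(d[0]*c+d[1]*s,d[0]*s-d[1]*c,-d[2]),"" if yaw is None else "turn %.3f"%(ps-yaw))
```

```text
(no output)
```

tcp_steps(
  plan=[
    [0.094,[0,0,0],-0.122],
    [0.094,[0,0,0],-0.122],
    [0.094,[0,0,0],-0.122],
    [0.094,[0,0,0],-0.122],
    [0.094,[0,0,0],-0.122],
    [0.094,[0,0,0],-0.122],
    [0.094,[0,0,0],-0.122],
    [0.094,[0,0,0],-0.122],
    [0.094,[0,0,0],-0.122],
    [0.094,[0,0,0],-0.122],
    [0.094,[0,0,0],-0.122],
  ],
)

```text
time: 1.12
tool_pos: [0.1776, -0.5204, 0.2051]
ee_rot: [-3.142, -0.001, 1.677]
wrist_force: [-0.4, -0.7, -0.2]
width: 0.0942
finger_force: 0.0
```

tcp_steps(
  plan=[
    [0.094,[0.035,0.022,0],0],
    [0.094,[0.035,0.022,0],0],
    [0.094,[0.035,0.022,0],0],
    [0.094,[0.035,0.022,0],0],
    [0.094,[0.035,0.022,0],0],
    [0.094,[0.035,0.022,0],0],
    [0.094,[0.035,0.022,0],0],
    [0.094,[0.035,0.022,0],0],
    [0.094,[0.035,0.022,0],0],
    [0.094,[0.035,0.022,0],0],
    [0.094,[0.035,0.022,0],0],
    [0.094,[0.035,0.022,0],0],
    [0.094,[0.035,0.022,0],0],
    [0.094,[0.035,0.022,0],0],
    [0.094,[0.035,0.022,0],0],
    [0.094,[0,0,0],0],
    [0.094,[0,0,0],0],
  ],
)

```text
time: 2.53
tool_pos: [0.4535, 0.0365, 0.2049]
ee_rot: [-3.14, 0.0, 1.676]
wrist_force: [0.4, -0.1, 0.2]
width: 0.094
finger_force: 0.0
```

```bash
python3 -c "
from h import *
to(.4522,.0378,.011,1.671)"
```

```text
t 2.53 pos [0.4535 0.0365 0.2049] yaw 1.676 w 0.0940 F 0.0 wf [ 0.4 -0.1  0.2]
tool d: 0.0014 -0.0012 0.1939 turn 0.005
```

tcp_steps(
  plan=[
    [0.094,[0.0014,-0.0012,0.04],0.005],
    [0.094,[0,0,0.04],0],
    [0.094,[0,0,0.04],0],
    [0.094,[0,0,0.04],0],
    [0.094,[0,0,0.02],0],
    [0.094,[0,0,0.014],0],
    [0.094,[0,0,0],0],
  ],
)

```text
time: 3.12
tool_pos: [0.4483, 0.0343, 0.0077]
ee_rot: [-3.133, -0.0, 1.663]
wrist_force: [-0.2, -0.4, 0.5]
width: 0.094
finger_force: 0.0
```

tcp_steps(
  plan=[
    [0.068,[0,0,0],0],
    [0.068,[0,0,0],0],
    [0.068,[0,0,0],0],
    [0.0655,[0,0,0],0],
    [0.0655,[0,0,0],0],
    [0.0655,[0,0,0],0],
  ],
)

```text
time: 3.62
tool_pos: [0.4521, 0.0359, 0.0126]
ee_rot: [-3.142, 0.001, 1.666]
wrist_force: [-3.2, -0.8, 5.1]
width: 0.0659
finger_force: 19.3
```

```bash
python3 -c "
from h import *
to(.4522,.0378,.011,1.671)
a=robot.snapshot('side');crop(a,[],(300,130,440,260),4,'pics/g1.png')"
```

```text
t 3.62 pos [0.4521 0.0359 0.0126] yaw 1.666 w 0.0659 F 19.3 wf [-3.2 -0.8  5.1]
tool d: 0.0019 0.0002 0.0016 turn -0.005
```

View pics/g1.png

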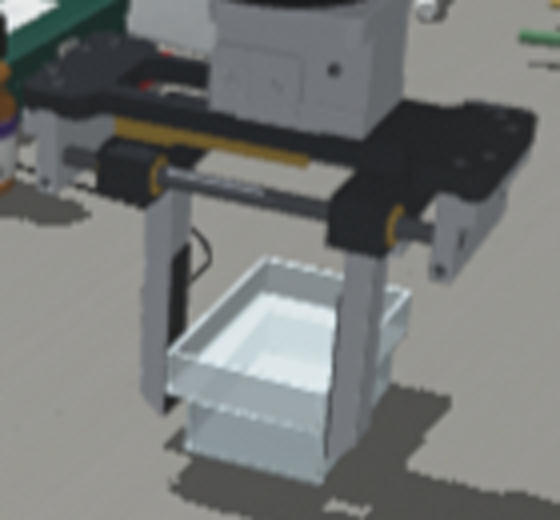

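Both pads straddle the long walls at the near (+y) end and the lid is undisturbed. Force depends on the commanded opening, so I'll ease the grip and lift that end.

tcp_steps(
  plan=[
    [0.0657,[0,0,0],0],
    [0.0657,[0,0,0],0],
    [0.0657,[0,0,-0.006],0],
    [0.0657,[0,0,-0.006],0],
    [0.0657,[0,0,-0.006],0],
    [0.0657,[0,0,-0.006],0],
    [0.0657,[0,0,0],0],
  ],
)

```text
time: 4.25
tool_pos: [0.4537, 0.036, 0.0373]
ee_rot: [3.138, 0.001, 1.666]
wrist_force: [1.2, 0.1, -0.7]
width: 0.0662
finger_force: 13.5
```

```bash
python3 -c "
from h import *
to(.4522,.0378,.011,1.671)
a=robot.snapshot('side');crop(a,[],(300,130,440,260),4,'pics/g2.png')"
```

```text
t 4.25 pos [0.4537 0.036  0.0373] yaw 1.666 w 0.0662 F 13.5 wf [ 1.2  0.1 -0.7]
tool d: 0.0019 -0.0013 0.0263 turn -0.005
```

View pics/g2.png

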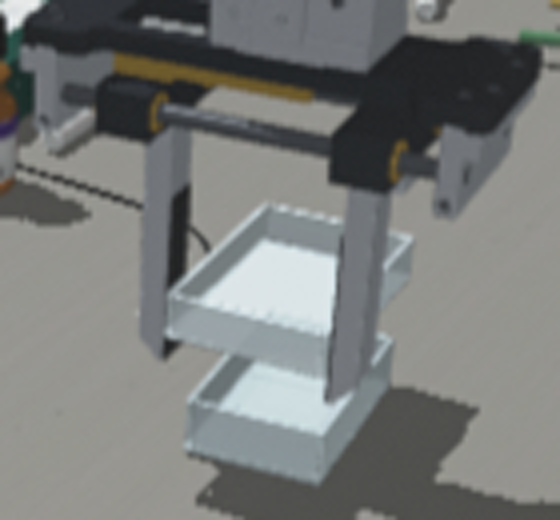

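The lid came up nearly level because the pads hold it against rotation. I'll lower it near the rim, loosen the grip until it pivots, and measure the tilt numerically from the side camera.

Add to h.py:
```python
def lidpts(P,phi,th,yp,zp):
    # P: world pivot; phi lid yaw; th>0: +y end up.  returns fn lid->world
    c,s=np.cos(phi),np.sin(phi);Rz=np.array([[c,-s,0],[s,c,0],[0,0,1]])
    c,s=np.cos(th),np.sin(th);R=Rz@np.array([[1,0,0],[0,c,-s],[0,s,c]])
    return lambda q:(np.atleast_2d(q)-[0,yp,zp])@R.T+P
C=np.array([[x,y,z] for z in(0,.0195) for x,y in((-.033,-.049),(.033,-.049),(.033,.049),(-.033,.049))])
ED=[(0,1),(1,2),(2,3),(3,0),(4,5),(5,6),(6,7),(7,4),(0,4),(1,5),(2,6),(3,7)]
def tilt(cam="side",yp=.036,zp=.0076,lo=-.3,hi=1.9):
    o=robot.get_obs();P=np.array(o["tool_pos"])+[0,0,.019];phi=o["ee_rot"][2]-np.pi/2
    s=robot.snapshot(cam);g=cv2.GaussianBlur(cv2.cvtColor(s["color"],cv2.COLOR_BGR2GRAY),(0,0),.8).astype(np.float32)
    gx=cv2.Sobel(g,cv2.CV_32F,1,0);gy=cv2.Sobel(g,cv2.CV_32F,0,1);best=[]
    t=np.linspace(0,1,60)[:,None]
    for th in np.arange(lo,hi,.01):
        W=lidpts(P,phi,th,yp,zp)(C);sc=0
        for a,b in ED:
            uv=proj(s,W[a]*(1-t)+W[b]*t).astype(np.float32);d=uv[-1]-uv[0];L=np.hypot(*d)+1e-6
            G=np.abs(-cv2.remap(gx,uv[:,:1],uv[:,1:],1)*d[1]+cv2.remap(gy,uv[:,:1],uv[:,1:],1)*d[0])/L
            sc+=np.minimum(G,60).mean()*L
        best.append((sc,th))
    best.sort(reverse=True);th=best[0][1];f=lidpts(P,phi,th,yp,zp)
    print("tilt",[(round(b),round(t,2)) for b,t in best[:4]],"zA %.4f zB %.4f"%(f([0,-.049,0])[0,2],f([0,.049,0])[0,2]),"t",o["time"],P.round(4),"F",o["finger_force"])
    return th,s,f(C)
```

```bash
python3 -c "
from h import *
tilt()"
```

```text
tilt [(15390, np.float64(-0.03)), (15281, np.float64(-0.02)), (15230, np.float64(-0.04)), (14802, np.float64(-0.01))] zA 0.0506 zB 0.0476 t 4.3 [0.4532 0.036  0.0556] F 13.527885787189007
```

tcp_steps(
  plan=[
    [0.0657,[0,0,0.006],0],
    [0.0657,[0,0,0.006],0],
    [0.0657,[0,0,0.006],0],
    [0.0657,[0,0,0],0],
    [0.0660,[0,0,0],0],
    [0.0662,[0,0,0],0],
    [0.0662,[0,0,-0.005],0],
    [0.0662,[0,0,-0.005],0],
    [0.0662,[0,0,-0.005],0],
    [0.0662,[0,0,0],0],
  ],
)

```text
time: 5.18
tool_pos: [0.4536, 0.036, 0.0344]
ee_rot: [3.138, 0.001, 1.666]
wrist_force: [-0.1, 0.1, 0.1]
width: 0.0663
finger_force: 0.4
```

```bash
python3 -c "
from h import *
tilt()"
```

```text
tilt [(12477, np.float64(1.08)), (12473, np.float64(1.09)), (12442, np.float64(1.07)), (12405, np.float64(1.1))] zA -0.0251 zB 0.0613 t 5.1833 [0.4536 0.036  0.0534] F 0.4023170471191406
```

```bash
python3 -c "
from h import *
th,s,W=tilt(hi=.7)
crop(s,[(W[:4],(255,0,0)),(W[4:],(0,0,255))],(300,130,440,260),4,'pics/g3.png')"
```

```text
tilt [(12331, np.float64(0.23)), (12169, np.float64(0.22)), (12152, np.float64(0.24)), (11673, np.float64(0.21))] zA 0.0260 zB 0.0484 t 5.2333 [0.4532 0.036  0.0528] F 0.013196934378356673
```

View pics/g3.png

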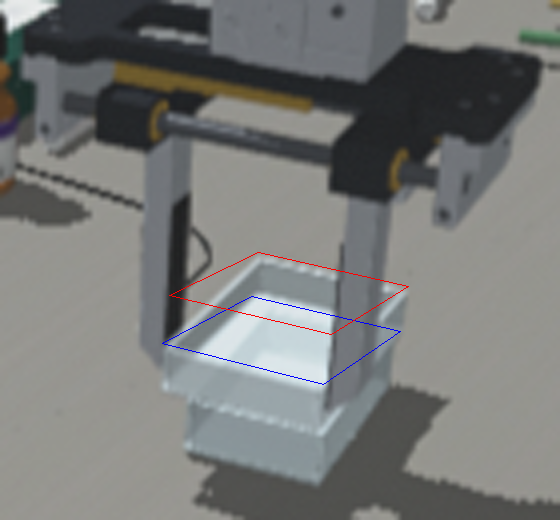

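The lid is back flat on the dish: the grip was fully lost at 0.0662. I'll regrip low at a slightly firmer opening.

tcp_steps(
  plan=[
    [0.069,[0,0,0],0],
    [0.069,[0,0,0.008],0],
    [0.069,[0,0,0.008],0],
    [0.069,[0,0,0.006],0],
    [0.0660,[0,0,0],0],
    [0.0660,[0,0,0],0],
    [0.0661,[0,0,0],0],
    [0.0661,[0,0,0],0],
    [0.0661,[0,0,-0.005],0],
    [0.0661,[0,0,-0.005],0],
    [0.0661,[0,0,-0.005],0],
    [0.0661,[0,0,0],0],
  ],
)

```text
time: 6.28
tool_pos: [0.4535, 0.036, 0.0273]
ee_rot: [3.138, 0.001, 1.666]
wrist_force: [-0.7, -0.1, 0.0]
width: 0.0661
finger_force: 0.4
```

```bash
python3 -c "
from h import *
th,s,W=tilt(hi=.7)
crop(s,[(W[:4],(255,0,0)),(W[4:],(0,0,255))],(300,130,440,260),4,'pics/g4.png')"
```

```text
tilt [(12025, np.float64(0.16)), (11866, np.float64(0.17)), (11782, np.float64(0.15)), (11611, np.float64(0.22))] zA 0.0252 zB 0.0408 t 6.2833 [0.4535 0.036  0.0463] F 0.3609154792661684
```

View pics/g4.png

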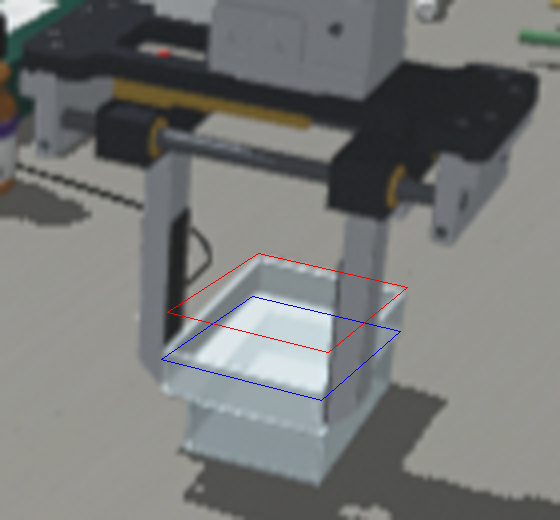

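The overlay is wrong: the rim corners at (258,258) and (165,350) match the flat starting position, so the lid slipped and stayed flat. I'll regrip while watching the force.

tcp_steps(
  plan=[
    [0.069,[0,0,0],0],
    [0.069,[0,0,0.008],0],
    [0.069,[0,0,0.007],0],
    [0.0660,[0,0,0],0],
    [0.0660,[0,0,0],0],
    [0.0660,[0,0,0],0],
  ],
)

```text
time: 6.83
tool_pos: [0.4517, 0.0361, 0.0098]
ee_rot: [-3.14, -0.0, 1.666]
wrist_force: [-0.2, 0.5, -0.3]
width: 0.066
finger_force: 5.2
```

tcp_steps(
  plan=[
    [0.0659,[0,0,0],0],
    [0.0659,[0,0,0],0],
  ],
)

```text
time: 7.0
tool_pos: [0.4522, 0.036, 0.0104]
ee_rot: [-3.141, 0.0, 1.666]
wrist_force: [-0.7, -0.5, -1.1]
width: 0.0663
finger_force: 7.7
```

tcp_steps(
  plan=[
    [0.0659,[0,0,-0.005],0],
    [0.0659,[0,0,-0.005],0],
    [0.0659,[0,0,-0.005],0],
    [0.0659,[0,0,0],0],
  ],
)

```text
time: 7.33
tool_pos: [0.4535, 0.036, 0.0272]
ee_rot: [3.138, 0.001, 1.666]
wrist_force: [0.3, -0.4, -1.0]
width: 0.0662
finger_force: 7.7
```

```bash
python3 -c "
from h import *
tilt(lo=-.2,hi=.5)"
```

```text
tilt [(12226, np.float64(-0.03)), (12223, np.float64(-0.02)), (11847, np.float64(-0.07)), (11823, np.float64(-0.06))] zA 0.0412 zB 0.0383 t 7.3333 [0.4535 0.036  0.0462] F 7.730866237543523
```

tcp_steps(
  plan=[
    [0.0659,[0,0,0.006],0],
    [0.0659,[0,0,0.005],0],
    [0.0659,[0,0,0],0],
    [0.06605,[0,0,0],0],
    [0.06605,[0,0,0],0],
    [0.06605,[0,0,-0.006],0],
    [0.06605,[0,0,-0.005],0],
    [0.06605,[0,0,0],0],
  ],
)

```text
time: 8.05
tool_pos: [0.4532, 0.036, 0.0265]
ee_rot: [3.139, 0.0, 1.666]
wrist_force: [1.3, -0.2, 1.0]
width: 0.0661
finger_force: 0.4
```

```bash
python3 -c "
from h import *
tilt(zp=.0053,lo=-.2,hi=.5)"
```

```text
tilt [(12025, np.float64(0.19)), (11966, np.float64(0.18)), (11869, np.float64(0.2)), (11539, np.float64(0.17))] zA 0.0243 zB 0.0428 t 8.05 [0.4532 0.036  0.0455] F 0.40190630592405796
```

tcp_steps(
  plan=[
    [0.0661,[0,0,0],0],
    [0.0661,[0,0,0],0],
  ],
)

```text
time: 8.27
tool_pos: [0.4523, 0.0361, 0.0248]
ee_rot: [-3.141, -0.0, 1.666]
wrist_force: [1.4, -0.2, 1.5]
width: 0.0661
finger_force: 0.8
```

```bash
python3 -c "
from h import *
tilt(zp=.0053,lo=-.2,hi=.5)"
```

```text
tilt [(12330, np.float64(0.17)), (12264, np.float64(0.16)), (12012, np.float64(0.18)), (11876, np.float64(0.15))] zA 0.0242 zB 0.0408 t 8.2667 [0.4523 0.0361 0.0438] F 0.7501351224345854
```

Loosening lets go abruptly because of finger stiction, while closing from open to 0.0660 gives about 5 N. I'll use a small contact patch at the lid's upper end corner, so the pads can't resist the pivoting.

tcp_steps(
  plan=[
    [0.070,[0,0,0],0],
    [0.070,[0,0,0],0],
    [0.070,[0.007,0,-0.004],0],
    [0.070,[0.007,0,-0.004],0],
    [0.070,[0,0,0],0],
  ],
)

```text
time: 8.73
tool_pos: [0.4512, 0.0512, 0.0343]
ee_rot: [3.14, -0.001, 1.667]
wrist_force: [0.7, -0.2, 0.2]
width: 0.07
finger_force: 0.0
```

```bash
python3 -c "
from h import *
to(.451,.0498,.033)"
```

```text
t 8.73 pos [0.4512 0.0512 0.0343] yaw 1.667 w 0.0700 F 0.0 wf [ 0.7 -0.2  0.2]
tool d: -0.0014 -0.0003 0.0013
```

```bash
sed -i 's/def tilt(cam="side",/def tilt(cam="side",up=.019,back=0,/; s/+\[0,0,.019\];phi=o\["ee_rot"\]\[2\]-np.pi\/2/+[0,-back,up];phi=o["ee_rot"][2]-np.pi\/2/' h.py
```

tcp_steps(
  plan=[
    [0.066,[-0.001,0,0.001],0],
    [0.066,[0,0,0],0],
    [0.066,[0,0,0],0],
    [0.066,[0,0,-0.004],0],
    [0.066,[0,0,-0.004],0],
    [0.066,[0,0,-0.004],0],
    [0.066,[0,0,0],0],
  ],
)

```text
time: 9.32
tool_pos: [0.4518, 0.0489, 0.0457]
ee_rot: [3.14, 0.0, 1.666]
wrist_force: [1.0, -0.3, 0.0]
width: 0.0657
finger_force: 0.6
```

```bash
python3 -c "
from h import *
th,s,W=tilt(up=.004,back=.004,yp=.0465,zp=.014,lo=-.2,hi=.5)
crop(s,[(W[:4],(255,0,0)),(W[4:],(0,0,255))],(300,130,440,260),4,'pics/g5.png')"
```

```text
tilt [(14224, np.float64(0.13)), (14216, np.float64(0.14)), (13700, np.float64(0.12)), (13337, np.float64(0.15))] zA 0.0234 zB 0.0361 t 9.3167 [0.4518 0.0449 0.0497] F 0.5561629123985767
```

View pics/g5.png

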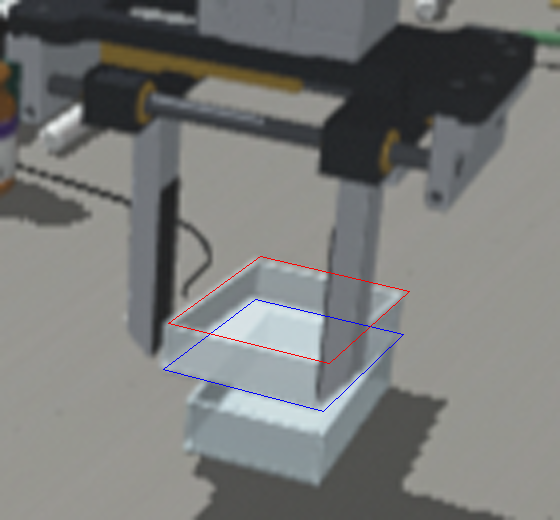

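The lid now slants: the far end is at the rim and the near end is about 12 mm up, and the overlay matches the edges. I'll tighten slightly and lift further.

tcp_steps(
  plan=[
    [0.0656,[0,0,0],0],
    [0.0656,[0,0,0],0],
    [0.0656,[0,0,-0.004],0],
    [0.0656,[0,0,-0.004],0],
    [0.0656,[0,0,-0.004],0],
    [0.0656,[0,0,-0.004],0],
    [0.0656,[0,0,0],0],
  ],
)

```text
time: 9.95
tool_pos: [0.4518, 0.049, 0.0617]
ee_rot: [3.139, 0.0, 1.666]
wrist_force: [-0.1, -0.2, -0.4]
width: 0.0659
finger_force: 10.2
```

```bash
python3 -c "
from h import *
th,s,W=tilt(up=.004,back=.004,yp=.0465,zp=.014,lo=-.2,hi=.7)"
```

```text
tilt [(13734, np.float64(0.14)), (13628, np.float64(0.13)), (13354, np.float64(0.12)), (13043, np.float64(0.11))] zA 0.0385 zB 0.0522 t 9.95 [0.4518 0.045  0.0657] F 10.19435316324234
```

tcp_steps(
  plan=[
    [0.0656,[0,0,0.005],0],
    [0.0656,[0,0,0.005],0],
    [0.0656,[0,0,0.004],0],
    [0.0659,[0,0,0],0],
    [0.0659,[0,0,0],0],
  ],
)

```text
time: 10.42
tool_pos: [0.4504, 0.049, 0.0457]
ee_rot: [-3.14, -0.0, 1.666]
wrist_force: [0.1, -0.3, -0.1]
width: 0.0661
finger_force: 2.6
```

tcp_steps(
  plan=[
    [0.0659,[0,0,-0.004],0],
    [0.0659,[0,0,-0.004],0],
    [0.0659,[0,0,-0.004],0],
    [0.0659,[0,0,0],0],
  ],
)

```text
time: 10.75
tool_pos: [0.452, 0.049, 0.06]
ee_rot: [3.139, 0.0, 1.666]
wrist_force: [-0.1, 0.2, -0.4]
width: 0.0659
finger_force: 2.5
```

```bash
python3 -c "
from h import *
th,s,W=tilt(up=.004,back=.004,yp=.0465,zp=.014,lo=-.2,hi=.7)"
```

```text
tilt [(12310, np.float64(0.29)), (12130, np.float64(0.28)), (12005, np.float64(0.53)), (11921, np.float64(0.52))] zA 0.0233 zB 0.0513 t 10.75 [0.452 0.045 0.064] F 2.5468649715185165
```

Step 1 is met: zA is about 23 mm, zB about 51 mm, tilt 0.29. I'll hold briefly, lock the grip, and carry the lid clear to the −y side.

tcp_steps(
  plan=[
    [0.0659,[0,0,0],0],
    [0.0655,[0,0,0],0],
    [0.0655,[0,0,0],0],
    [0.0655,[0,0,-0.01],0],
    [0.0655,[0,0,-0.02],0],
    [0.0655,[0,0,-0.02],0],
    [0.0655,[0,0,-0.02],0],
    [0.0655,[-0.01,0,-0.01],0],
    [0.0655,[-0.02,0,0],0],
    [0.0655,[-0.02,0,0],0],
    [0.0655,[-0.02,0,0],0],
    [0.0655,[-0.02,0,0],0],
    [0.0655,[-0.02,0,0],0],
    [0.0655,[-0.02,0,0],0],
    [0.0655,[-0.02,0,0],0],
    [0.0655,[-0.02,0,0],0],
    [0.0655,[-0.01,0,0],0],
    [0.0655,[0,0,0],0],
  ],
)

```text
time: 12.3
tool_pos: [0.4677, -0.1323, 0.1382]
ee_rot: [-3.141, 0.0, 1.663]
wrist_force: [0.4, 0.2, -0.6]
width: 0.0657
finger_force: 12.7
```

```bash
python3 -c "
from h import *
th,s,W=tilt(up=.004,back=.004,yp=.0465,zp=.014,lo=-.2,hi=1.9)"
```

```text
tilt [(10306, np.float64(0.31)), (10164, np.float64(0.32)), (9749, np.float64(0.33)), (9742, np.float64(0.3))] zA 0.0997 zB 0.1296 t 12.3 [ 0.4677 -0.1363  0.1422] F 12.726527005434036
```

tcp_steps(
  plan=[
    [0.0655,[0,0,0.02],0],
    [0.0655,[0,0,0.03],0],
    [0.0655,[0,0,0.02],0],
    [0.0655,[0,0,0.012],0],
    [0.0655,[0,0,0],0],
    [0.0658,[0,0,0],0],
    [0.0659,[0,0,0],0],
    [0.0659,[0,0,0],0],
  ],
)

```text
time: 13.02
tool_pos: [0.4692, -0.1303, 0.0581]
ee_rot: [3.139, 0.001, 1.666]
wrist_force: [-0.4, -0.4, -0.1]
width: 0.0663
finger_force: 2.6
```

tcp_steps(
  plan=[
    [0.0659,[0,0,-0.005],0],
    [0.0659,[0,0,-0.005],0],
    [0.0659,[0,0,-0.005],0],
    [0.0659,[0,0,0],0],
  ],
)

```text
time: 13.35
tool_pos: [0.4693, -0.1307, 0.0736]
ee_rot: [3.138, 0.002, 1.666]
wrist_force: [-0.2, 0.9, -0.3]
width: 0.0657
finger_force: 2.6
```

```bash
python3 -c "
from h import *
th,s,W=tilt(up=.004,back=.004,yp=.0465,zp=.014,lo=-.2,hi=1.9)"
```

```text
tilt [(12337, np.float64(0.7)), (12255, np.float64(0.71)), (11920, np.float64(0.72)), (11678, np.float64(0.69))] zA 0.0054 zB 0.0685 t 13.35 [ 0.4693 -0.1347  0.0776] F 2.5689442455768585
```

tcp_steps(
  plan=[
    [0.0659,[0,0,-0.005],0],
    [0.0659,[0,0,-0.005],0],
    [0.0659,[0,0,-0.005],0],
    [0.0659,[0,0,-0.003],0],
    [0.0659,[0,0,0],0],
  ],
)

```text
time: 13.82
tool_pos: [0.4687, -0.1305, 0.0906]
ee_rot: [3.14, 0.001, 1.666]
wrist_force: [-0.7, 0.6, -1.0]
width: 0.0658
finger_force: 2.6
```

```bash
python3 -c "
from h import *
th,s,W=tilt(up=.004,back=.004,yp=.0465,zp=.014,lo=-.2,hi=1.9)"
```

```text
tilt [(12907, np.float64(0.71)), (12807, np.float64(0.72)), (12471, np.float64(0.73)), (12457, np.float64(0.7))] zA 0.0218 zB 0.0856 t 13.8167 [ 0.4687 -0.1345  0.0946] F 2.5708630308508873
```

tcp_steps(
  plan=[
    [0.0659,[0,0,0.008],0],
    [0.0659,[0,0,0.007],0],
    [0.06595,[0,0,0],0],
    [0.06595,[0,0,0],0],
  ],
)

```text
time: 14.2
tool_pos: [0.4671, -0.1299, 0.073]
ee_rot: [-3.139, -0.001, 1.666]
wrist_force: [-0.0, 0.1, -0.8]
width: 0.066
finger_force: 1.3
```

tcp_steps(
  plan=[
    [0.06595,[0,0,-0.005],0],
    [0.06595,[0,0,-0.005],0],
    [0.06595,[0,0,-0.005],0],
    [0.06595,[0,0,0],0],
  ],
)

```text
time: 14.53
tool_pos: [0.4693, -0.1307, 0.0915]
ee_rot: [3.138, 0.002, 1.666]
wrist_force: [-0.3, -0.6, -0.5]
width: 0.0661
finger_force: 1.3
```

```bash
python3 -c "
from h import *
th,s,W=tilt(up=.004,back=.004,yp=.0465,zp=.014,lo=-.2,hi=1.9)"
```

```text
tilt [(14520, np.float64(1.21)), (14515, np.float64(1.22)), (14394, np.float64(1.23)), (14293, np.float64(1.2))] zA 0.0012 zB 0.0929 t 14.5333 [ 0.4693 -0.1347  0.0955] F 1.2747254222631454
```

tcp_steps(
  plan=[
    [0.06595,[-0.005,0,-0.001],0],
    [0.06595,[-0.006,0,-0.0005],0],
    [0.06595,[-0.006,0,-0.0005],0],
    [0.06595,[-0.006,0,0],0],
    [0.06595,[-0.006,0,0],0],
    [0.06595,[-0.005,0,0.001],0],
    [0.06595,[0,0,0],0],
  ],
)

```text
time: 15.17
tool_pos: [0.4712, -0.1652, 0.0901]
ee_rot: [-3.141, 0.0, 1.664]
wrist_force: [0.2, 0.3, -0.5]
width: 0.0659
finger_force: 1.3
```

```bash
python3 -c "
from h import *
th,s,W=tilt(up=.004,back=.004,yp=.0465,zp=.014,lo=.8,hi=1.9)
crop(s,[(W[:4],(255,0,0)),(W[4:],(0,0,255))],(370,90,510,220),4,'pics/g6.png')
print(proj(s,W).round())"
```

```text
tilt [(14242, np.float64(1.24)), (14236, np.float64(1.23)), (14160, np.float64(1.25)), (14069, np.float64(1.22))] zA -0.0008 zB 0.0919 t 15.1667 [ 0.4712 -0.1692  0.0941] F 1.2730221077799797
[[424. 194.]
 [390. 187.]
 [389. 147.]
 [425. 154.]
 [427. 187.]
 [394. 180.]
 [393. 141.]
 [428. 147.]]
```

View pics/g6.png

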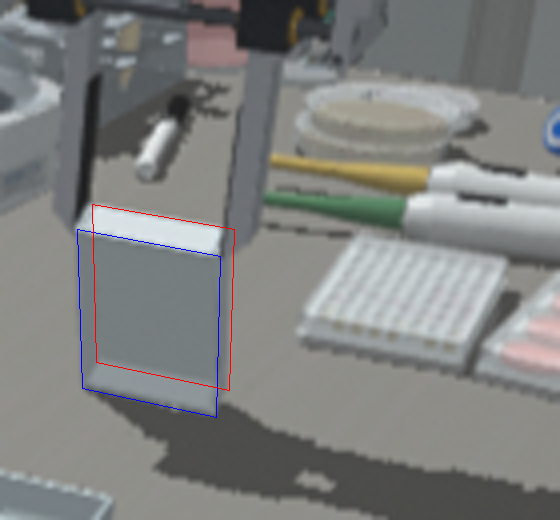

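The overlay shows the lid leaning at about 1.24 rad; its foot slid along with the tool. I'll grip a bit firmer and press down slightly while dragging, so bench friction turns it.

tcp_steps(
  plan=[
    [0.06585,[0,0,0],0],
    [0.06585,[0,0,0.002],0],
    [0.06585,[0,0,0.001],0],
    [0.06585,[-0.006,0,0],0],
    [0.06585,[-0.006,0,0],0],
    [0.06585,[-0.006,0,0],0],
    [0.06585,[-0.006,0,0],0],
    [0.06585,[0,0,0],0],
  ],
)

```text
time: 15.88
tool_pos: [0.4739, -0.1892, 0.0882]
ee_rot: [3.141, 0.002, 1.665]
wrist_force: [-1.5, -0.2, 4.2]
width: 0.0662
finger_force: 4.2
```

```bash
python3 -c "
from h import *
th,s,W=tilt(up=.004,back=.004,yp=.0465,zp=.014,lo=.8,hi=1.9)"
```

```text
tilt [(14340, np.float64(1.56)), (14335, np.float64(1.55)), (14322, np.float64(1.57)), (14277, np.float64(1.58))] zA -0.0035 zB 0.0945 t 15.8833 [ 0.4739 -0.1932  0.0922] F 4.246096797287464
```

Upright at 1.56 and pressed on the bench with 4 N. I'll release it.

tcp_steps(
  plan=[
    [0.06585,[0,0,-0.001],0],
    [0.0662,[0,0,0],0],
    [0.067,[0,0,0],0],
    [0.07,[0,0,0],0],
    [0.076,[0,0,0],0],
    [0.076,[0,0,0],0],
    [0.076,[0,0,0],0],
    [0.076,[0,0,0],0],
    [0.076,[0,0,0],0],
  ],
)

```text
time: 16.68
tool_pos: [0.4736, -0.1879, 0.0885]
ee_rot: [3.142, 0.0, 1.666]
wrist_force: [0.1, 0.9, -1.0]
width: 0.0759
finger_force: 0.0
```

```bash
python3 -c "
from h import *
th,s,W=tilt(up=.004,back=.004,yp=.0465,zp=.014,lo=.8,hi=1.9)
crop(s,[(W[:4],(255,0,0)),(W[4:],(0,0,255))],(370,90,510,220),4,'pics/g7.png')"
```

```text
tilt [(12489, np.float64(1.54)), (12471, np.float64(1.55)), (12361, np.float64(1.46)), (12348, np.float64(1.56))] zA -0.0034 zB 0.0945 t 16.6833 [ 0.4736 -0.1919  0.0925] F 0.0
```

Standing by itself. Now I'll go up, step back to the +y side, close the fingers and push high on the plate's outer face.

tcp_steps(
  plan=[
    [0.078,[0,0,0],0],
    [0.078,[0,0,-0.01],0],
    [0.078,[0,0,-0.03],0],
    [0.078,[0,0,-0.03],0],
    [0.05,[0.03,0,0],0],
    [0.02,[0.03,0,0],0],
    [0,[0,0,0],0],
    [0,[0,0,0.03],0],
    [0,[0,0,0.03],0],
    [0,[0,0,0.015],0],
    [0,[0,0,0],0],
    [0,[0,0,0],0],
    [0,[0,0,0],0],
  ],
)

```text
time: 17.82
tool_pos: [0.4688, -0.1289, 0.0851]
ee_rot: [3.139, 0.001, 1.666]
wrist_force: [-0.1, 0.0, 0.5]
width: 0.0212
finger_force: 0.0
```

tcp_steps(
  plan=[
    [0,[-0.012,0,0],0],
    [0,[-0.012,0,0],0],
    [0,[-0.012,0,0],0],
    [0,[-0.01,0,0],0],
    [0,[-0.01,0,0],0],
    [0,[-0.01,0,0],0],
    [0,[-0.01,0,0],0],
    [0,[0,0,0],0],
    [0,[0.03,0,0],0],
    [0,[0,0,-0.03],0],
    [0,[0.03,0,-0.03],0],
    [0,[0.04,0,-0.03],0],
    [0,[0.04,0,-0.03],0],
    [0,[0.04,0,0],0],
    [0,[0,0,0],0],
  ],
)

```text
time: 19.07
tool_pos: [0.4597, -0.0328, 0.1957]
ee_rot: [3.136, -0.002, 1.673]
wrist_force: [0.4, -0.2, -0.7]
width: 0.0006
finger_force: 0.0
```

Run:
```python
from h import *
to(.45,0,.2)
s=robot.snapshot("side");b=robot.snapshot("top")
A=s["color"][80:260,320:520];B=b["color"][225:315,290:470]
cv2.imwrite("pics/f.png",np.hstack([cv2.resize(A,(400,360)),cv2.resize(B,(400,200)) if 0 else np.vstack([cv2.resize(B,(400,200)),np.zeros((160,400,3),np.uint8)])]))
cv2.imwrite("/tmp/b.png",b["color"])
im=b["color"].min(2);m=np.zeros_like(im);m[225:315,290:470]=(im[225:315,290:470]>150)*255
for c in cv2.findContours(m,cv2.RETR_EXTERNAL,cv2.CHAIN_APPROX_NONE)[0]:
  if cv2.contourArea(c)<300: continue
  for z in(.0195,.024):
    r=cv2.minAreaRect((unproj(b,c[:,0],z)[:,:2]*1000).astype(np.float32));print(z,r,cv2.boundingRect(c))
```

```text
t 19.07 pos [ 0.4597 -0.0328  0.1957] yaw 1.673 w 0.0006 F 0.0 wf [ 0.4 -0.2 -0.7]
tool d: 0.0336 -0.0063 -0.0043 
0.0195 ((453.75390625, 8.686019897460938), (63.25783920288086, 82.7229995727539), 6.173361778259277) (304, 254, 39, 32)
0.024 ((454.1124267578125, 8.93231201171875), (62.95714569091797, 82.32976531982422), 6.173377513885498) (304, 254, 39, 32)
0.0195 ((480.9650573730469, -251.6336212158203), (94.30658721923828, 104.1830825805664), 1.575019359588623) (420, 233, 50, 45)
0.024 ((481.1942138671875, -250.1498565673828), (93.85832977294922, 103.6878433227539), 1.575049638748169) (420, 233, 50, 45)
```

View pics/f.png

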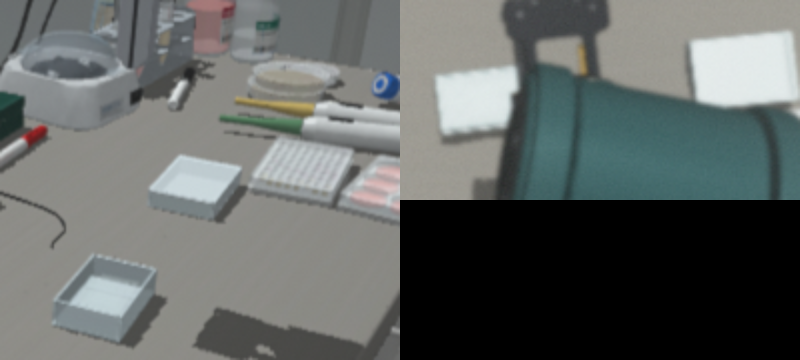

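The lid lies flat, open side down, about 0.25 m to the −y side; the dish holds the slide undisturbed. I'll move the arm aside for an unobstructed top measurement of both.

tcp_steps(
  plan=[
    [0.05,[0.035,0,0],0],
    [0.07,[0.035,0,0],0],
    [0.09,[0.035,0,0],0],
    [0.09,[0.035,0,0],0],
    [0.09,[0.035,0,0],0],
    [0.09,[0.035,0,0],0],
    [0.09,[0.035,0,0],0],
    [0.09,[0.035,0,0],0],
    [0.09,[0,0,0],0],
  ],
)

```text
time: 19.92
tool_pos: [0.432, 0.2438, 0.1914]
ee_rot: [-3.139, -0.002, 1.67]
wrist_force: [0.3, -0.3, -0.6]
width: 0.0569
finger_force: 0.0
```

Create m.py:
```python
from h import *
from scipy.optimize import minimize
def fit(s,x0,z,L,W,T=150,n=(36,52)):
    # fit rectangle: maximise outward gradient contrast along outline
    g=cv2.GaussianBlur(s["color"].min(2),(0,0),.7).astype(np.float32);t=np.linspace(.05,.95,40)[:,None]
    def smp(P): uv=proj(s,P).astype(np.float32);return cv2.remap(g,uv[:,:1],uv[:,1:],1).ravel()
    def cost(p):
        a=rect(*p,z,L-5,W-5);b=rect(*p,z,L+5,W+5);c=0
        for i in range(4):
            j=(i+1)%4;c+=np.mean(smp(b[i]*(1-t)+b[j]*t)-smp(a[i]*(1-t)+a[j]*t))
        return c
    best=None
    for dx in(-.006,0,.006):
        for dy in(-.006,0,.006):
            for dw in(-.12,0,.12):
                r=minimize(cost,np.array(x0)+[dx,dy,dw],method="Nelder-Mead",options=dict(initial_simplex=np.array(x0)+[dx,dy,dw]+np.array([[0,0,0],[.004,0,0],[0,.004,0],[0,0,.05]])))
                if best is None or r.fun<best.fun: best=r
    print(best.x.round(4),round(best.fun,1));return best.x
```

Run:
```python
from m import *
b=robot.snapshot("top");s=robot.snapshot("side")
im=b["color"].min(2)
for T in(140,150,165):
  m=np.zeros_like(im);m[225:315,290:470]=(im[225:315,290:470]>T)*255
  for c in cv2.findContours(m,cv2.RETR_EXTERNAL,cv2.CHAIN_APPROX_NONE)[0]:
    if cv2.contourArea(c)>300: print(T,cv2.minAreaRect((unproj(b,c[:,0],.0195)[:,:2]*1000).astype(np.float32)),cv2.boundingRect(c))
print("lid top");fit(b,(.485,-.243,.1),.0195,98,66)
print("lid side");fit(s,(.485,-.243,.1),.0195,98,66)
print("dish top");fit(b,(.455,0,.1),.024,89,57)
print("dish side");fit(s,(.455,0,.1),.024,89,57)
```

```text
140 ((451.67938232421875, -110.53559875488281), (387.8360595703125, 193.01844787597656), 89.59333038330078) (290, 225, 180, 90)
150 ((454.8920593261719, 0.5125961303710938), (63.73951721191406, 97.7662124633789), 6.539774417877197) (305, 252, 47, 34)
150 ((443.72796630859375, -248.1547393798828), (106.81817626953125, 161.91444396972656), 88.03414916992188) (419, 236, 51, 77)
165 ((453.83404541015625, 2.2253646850585938), (58.08436584472656, 91.02936553955078), 6.409398555755615) (305, 254, 45, 31)
165 ((480.5550537109375, -251.8935546875), (69.39293670654297, 100.83840942382812), 5.237171649932861) (420, 238, 50, 36)
lid top
[ 0.48   -0.2513  0.0956] -244.6
lid side
[ 0.48   -0.2505  0.1031] -167.9
dish top
[0.4526 0.0027 0.1207] -186.3
dish side
[0.4532 0.0014 0.1142] -84.1
```

Both cameras agree on the lid at (0.480, −0.251, yaw 0.099) and the dish at about (0.453, 0.002, yaw 0.117). I'll go and grasp the lid at its middle.

tcp_steps(
  plan=[
    [0.082,[-0.039,0,0],0],
    [0.082,[-0.039,0,0],0],
    [0.082,[-0.039,0,0],0],
    [0.082,[-0.039,0,0],0],
    [0.082,[-0.039,0,0],0],
    [0.082,[-0.039,0,0],0],
    [0.082,[-0.039,0,0],0],
    [0.082,[-0.039,0,0],0],
    [0.082,[-0.039,0,0],0],
    [0.082,[-0.039,0,0],0],
    [0.082,[-0.039,0,0],0],
    [0.082,[-0.039,0,0],0],
    [0.082,[-0.03,0,0],0],
    [0.082,[0,0,0],0],
    [0.082,[0,0,0],0],
  ],
)

```text
time: 21.27
tool_pos: [0.4781, -0.2586, 0.1918]
ee_rot: [-3.139, -0.001, 1.66]
wrist_force: [0.1, 0.7, -0.5]
width: 0.0818
finger_force: 0.0
```

```bash
python3 -c "
from h import *
to(.480,-.251,.005,1.670)"
```

```text
t 21.27 pos [ 0.4781 -0.2586  0.1918] yaw 1.660 w 0.0818 F 0.0 wf [ 0.1  0.7 -0.5]
tool d: 0.0074 0.0026 0.1868 turn -0.010
```

tcp_steps(
  plan=[
    [0.082,[0.0074,0.0026,0.03],-0.008],
    [0.082,[0,0,0.04],0],
    [0.082,[0,0,0.04],0],
    [0.082,[0,0,0.035],0],
    [0.082,[0,0,0.025],0],
    [0.082,[0,0,0.01],0],
    [0.082,[0,0,0],0],
    [0.082,[0,0,0],0],
  ],
)

```text
time: 21.93
tool_pos: [0.482, -0.2479, 0.0138]
ee_rot: [3.141, 0.0, 1.674]
wrist_force: [1.1, 0.2, -0.5]
width: 0.0819
finger_force: 0.0
```

```bash
python3 -c "
from h import *
to(.480,-.251,.005,1.670)"
```

```text
t 21.93 pos [ 0.482  -0.2479  0.0138] yaw 1.674 w 0.0819 F 0.0 wf [ 1.1  0.2 -0.5]
tool d: -0.0029 -0.0024 0.0088 turn 0.004
```

tcp_steps(
  plan=[
    [0.082,[-0.003,-0.002,0.008],0],
    [0.082,[0,0,0],0],
    [0.072,[0,0,0],0],
    [0.064,[0,0,0],0],
    [0.064,[0,0,0],0],
    [0.064,[0,0,0],0],
    [0.064,[0,0,0],0],
    [0.064,[0,0,0],0],
  ],
)

```text
time: 22.6
tool_pos: [0.4806, -0.2515, 0.0058]
ee_rot: [3.141, 0.001, 1.674]
wrist_force: [-1.1, -0.5, 4.7]
width: 0.0655
finger_force: 30.0
```

```bash
python3 -c "
from h import *
to(.480,-.251,.005,1.670)
from m import *
s=robot.snapshot('side');fit(s,(.480,-.251,.1),.0195,98,66)"
```

```text
t 22.60 pos [ 0.4806 -0.2515  0.0058] yaw 1.674 w 0.0655 F 30.0 wf [-1.1 -0.5  4.7]
tool d: 0.0006 -0.0005 0.0008 turn 0.004
[ 0.4821 -0.2493  0.1488] -168.5
```

tcp_steps(
  plan=[
    [0.064,[0,0,-0.01],0],
    [0.064,[0,0,-0.03],0],
    [0.064,[0,0,-0.03],0],
    [0.064,[0.02,0,0],0],
    [0.064,[0.03,0,0],0],
    [0.064,[0.03,0,0],0],
    [0.064,[0.03,0,0],0],
    [0.064,[0.03,0,0],0],
    [0.064,[0.03,0,0],0],
    [0.064,[0.03,0,0],0],
    [0.064,[0.03,0,0],0],
    [0.064,[0.02,0,0],-0.012],
    [0.064,[0,0,0],0],
    [0.064,[0,0,0],0],
    [0.064,[0,0,0],0],
  ],
)

```text
time: 23.9
tool_pos: [0.4546, -0.0029, 0.075]
ee_rot: [3.142, 0.001, 1.686]
wrist_force: [0.2, -0.2, -0.5]
width: 0.0658
finger_force: 30.0
```

Run:
```python
from m import *
to(.4535,.0015,.0128,1.688)
s=robot.snapshot('side');o=robot.get_obs();p=o["tool_pos"]
for z in (.0137,.0): 
  print("lid plane");fit(s,(p[0],p[1],o["ee_rot"][2]-np.pi/2),p[2]+z,98,66)
```

```text
t 23.90 pos [ 0.4546 -0.0029  0.075 ] yaw 1.686 w 0.0658 F 30.0 wf [ 0.2 -0.2 -0.5]
tool d: 0.0045 -0.0006 0.0622 turn -0.002
lid plane
[ 0.4552 -0.0009  0.1252] -201.2
lid plane
[ 0.4679 -0.026   0.1597] -180.5
```

tcp_steps(
  plan=[
    [0.064,[0.0043,-0.0011,0.015],0],
    [0.064,[0,0,0.015],0],
    [0.064,[0,0,0.01],0],
    [0.064,[0,0,0],0],
    [0.064,[0,0,0],0],
    [0.064,[0,0,0],0],
  ],
)

```text
time: 24.45
tool_pos: [0.4535, 0.0012, 0.0355]
ee_rot: [3.141, 0.0, 1.685]
wrist_force: [-0.4, 0.8, 0.0]
width: 0.0662
finger_force: 30.0
```

Run:
```python
from m import *
to(.4530,.0012,.0128,1.688)
s=robot.snapshot('side');o=robot.get_obs();p=o["tool_pos"]
print("lid plane");fit(s,(p[0],p[1],o["ee_rot"][2]-np.pi/2),p[2]+.0137,98,66)
print("dish base");fit(s,(.4530,.0015,.115),0.,89,57)
```

```text
t 24.45 pos [0.4535 0.0012 0.0355] yaw 1.685 w 0.0662 F 30.0 wf [-0.4  0.8  0. ]
tool d: 0.0001 -0.0005 0.0227 turn -0.003
lid plane
[0.454  0.0033 0.1284] -190.8
dish base
[ 0.4534 -0.0009  0.1193] -90.3
```

tcp_steps(
  plan=[
    [0.064,[-0.0005,-0.0003,0.004],0],
    [0.064,[0,0,0.003],0],
    [0.064,[0,0,0.002],0],
    [0.064,[0,0,0],0],
  ],
)

```text
time: 24.83
tool_pos: [0.4522, 0.0013, 0.0254]
ee_rot: [-3.141, -0.0, 1.686]
wrist_force: [0.3, 0.4, -0.2]
width: 0.0656
finger_force: 30.0
```

tcp_steps(
  plan=[
    [0.064,[0,0,0.002],0],
    [0.064,[0,0,0.002],0],
    [0.064,[0,0,0],0],
  ],
)

```text
time: 25.08
tool_pos: [0.4524, 0.0012, 0.0215]
ee_rot: [-3.141, -0.0, 1.686]
wrist_force: [-0.7, -0.3, -1.2]
width: 0.0662
finger_force: 30.0
```

The walls passed the rim without force. I'll lower to just above seating and then release.

tcp_steps(
  plan=[
    [0.064,[0,0,0.003],0],
    [0.064,[0,0,0.002],0],
    [0.064,[0,0,0.001],0],
    [0.064,[0,0,0.001],0],
    [0.064,[0,0,0],0],
    [0.064,[0,0,0],0],
  ],
)

```text
time: 25.58
tool_pos: [0.4526, 0.0012, 0.0149]
ee_rot: [-3.142, 0.0, 1.686]
wrist_force: [-0.6, -0.0, -0.6]
width: 0.0655
finger_force: 30.0
```

```bash
python3 -c "
from h import *
to(.4530,.0012,.0128,1.688)"
```

```text
t 25.58 pos [0.4526 0.0012 0.0149] yaw 1.686 w 0.0655 F 30.0 wf [-0.6 -0.  -0.6]
tool d: -0.0000 0.0004 0.0021 turn -0.002
```

tcp_steps(
  plan=[
    [0.064,[0,0,0.001],0],
    [0.064,[0,0,0.0007],0],
    [0.064,[0,0,0],0],
    [0.064,[0,0,0],0],
  ],
)

```text
time: 25.92
tool_pos: [0.4526, 0.0012, 0.0132]
ee_rot: [-3.142, 0.0, 1.686]
wrist_force: [0.5, 0.1, -0.5]
width: 0.0657
finger_force: 30.0
```

tcp_steps(
  plan=[
    [0.068,[0,0,0],0],
    [0.072,[0,0,0],0],
    [0.08,[0,0,0],0],
    [0.09,[0,0,0],0],
    [0.09,[0,0,0],0],
    [0.09,[0,0,-0.01],0],
    [0.09,[0,0,-0.02],0],
    [0.09,[0,0,-0.03],0],
    [0.09,[0,0,-0.03],0],
    [0.09,[0,0,-0.03],0],
    [0.09,[0.04,0,-0.03],0],
    [0.09,[0.04,0,0],0],
    [0.09,[0.04,0,0],0],
    [0.09,[0.04,0,0],0],
    [0.09,[0.04,0,0],0],
    [0.09,[0.04,0,0],0],
    [0.09,[0,0,0],0],
    [0.09,[0,0,0],0],
  ],
)

```text
time: 27.42
tool_pos: [0.4253, 0.2346, 0.1588]
ee_rot: [3.141, 0.0, 1.69]
wrist_force: [-1.2, -0.5, 0.1]
width: 0.0904
finger_force: 0.0
```

Run:
```python
from m import *
b=robot.snapshot("top");s=robot.snapshot('side')
for z in(.0195,.0265,.0335):
  print(z);fit(b,(.453,.0012,.115),z,98,66);fit(s,(.453,.0012,.115),z,98,66)
print("base");fit(s,(.4530,.0012,.115),0.,89,57)
```

```text
0.0195
[0.4527 0.0008 0.1115] -235.1
[ 0.4583 -0.0089  0.1142] -214.9
0.0265
[0.4534 0.0012 0.1106] -239.3
[0.4531 0.0025 0.1111] -231.0
0.0335
[0.454  0.0016 0.1098] -241.3
[0.4479 0.0138 0.1115] -236.7
base
[ 0.4529 -0.0006  0.1129] -87.6
```

The lid is seated: both cameras agree at plate height 26.5 mm, within 1–2 mm of the dish centre and aligned. Handing in.

```bash
python3 -c "
from bench import robot
print(robot.close_job())"
```

```text
the job is handed in; nothing more can be done
None
```

I handed the job in at about 27.5 s of the 58 s allowed. By my camera and force readings every step was met and the lid is seated on the dish within about 2 mm of centre, but the hand-in returned no verdict.

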